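Bring the urgent sample to the analyser's sampling needle

TASK

The green-capped tube is urgent and must be measured next. With the needle arm still parked, turn the sample tray with one fingertip on a spoke until the green-capped tube stands at the sampling place marked by the red arrowhead, then push the needle arm round to its stop so that the needle hangs over the middle of the green cap, and only then press the green start key right down and let it come up again. Do not touch or lift any of the tubes, and do not disturb the pot, bottle and pen on the bench.

Things in the scene. Friction and masses are not known exactly. Their poses are not given: they have to be found in the camera images.
- sampler: The fixed sampler unit. Origin on the vertical turning axis of the sample tray, at bench height; its x axis runs level from the tray axis through the sampling place to the needle post, its y axis level, z up. Under the tray lies a round white deck, 112 mm in radius, its top 13 mm above the bench (a thin lip at its edge 19 mm).
- housing_top (a point): Middle of the top of the fixed white pump housing, 58 mm above the bench, 156 mm along the sampler's x axis. The housing is 97 mm along x and 196 mm along y, with a blue panel on top. It carries the needle post, the green start key (65 mm from the post towards the sampler's -y) and a steel wash cup, top 71 mm above the bench (80 mm from the post towards +y).
- needle_post (a point): Point on the vertical turning axis of the needle arm, at the height of the middle of its beam (105 mm above the bench), on the sampler's x axis 165 mm from the tray axis. The arm's round boss there is 29 mm across and its top is 117 mm above the bench.
- tray_rim (a point): Point on the tray axis at the height of the top of the tray's rim. The rim is an aluminium band, inside radius 70 mm, outside 77 mm, from 30 to 42 mm above the bench. Outside it six white tube wells, 17 to 21 mm across, turn with the tray; their centres lie 85 mm from the axis, 60 degrees apart, half-way between the spokes; their tops are 49 mm above the bench.
- sampling_place (a point): The fixed sampling place marked by the red arrowhead: a point on the sampler's x axis, 85 mm from the tray axis and 71 mm above the bench, where the middle of the top of the green cap belongs.
- sample_tray (a joint): Angle of the sample tray about its vertical axis in rad: 0 as found, whatever way it stands, growing counter-clockwise seen from above. It turns either way without end, with a light friction (about 1 to 1.5 N of push at 55 mm from the axis) that makes it stay where it is left; it has no clicks.
- tray_spokes: Hub and spokes, turning with the tray. Origin on the tray axis at bench height, z up. Hub radius 20 mm, top 47 mm up. Six level spokes, 7 mm wide, from 31 to 41 mm above the bench, run from hub to rim at 30, 90, 150, 210, 270, 330 degrees from this body's x axis (wells at 0, 60, ...). The windows between them are open down to the deck, for a finger at about 55 mm from the axis.
- needle_arm (a joint): Angle of the needle arm about its post in rad: 0 parked with the needle over the wash cup (the start is 0 to 0.1), 1.571 at its stop over the sampling place; grows counter-clockwise seen from above. It turns lightly (about 1 N at 55 mm from the post) and stays where it is left.
- beam_mid (a point): Point on the middle line of the needle arm, 55 mm out from the post, half-way up the beam. The white beam is 14 mm wide, 98 to 110 mm above the bench; it ends in a dark round head 19 mm across, its middle 80 mm from the post, 96 to 116 mm above the bench. Parked, the arm points along the sampler's +y; at its stop it points to the tray axis.
- needle_tip (a point): Lower tip of the thin steel needle under the head of the needle arm, 80 mm from the post axis and 78 mm above the bench (7 mm above the tube caps, so it passes over them).
- start_key (a joint): Travel of the green start key in m: 0 up, 0.005 right down; a spring key that takes 4 N to hold down and comes up by itself.
- start_key_top (a point): Middle of the top face of the green start key, a round key 24 mm across in a dark collar 40 mm across on the housing, 79 mm above the bench; it is pressed straight down.
- green_cap_top (a point): Middle of the top of the green cap of the urgent tube, 71 mm above the bench.
- tube_green: A capped sample tube, 12 mm across and 52 mm tall, loose, standing in a well of the sample tray; origin at the centre of its underside (19 mm above the bench when it is down in its well), z up along the tube. Green cap: this is the urgent sample. The tubes stand in every other well, in any order.
- tube_blue: A capped sample tube, 12 mm across and 52 mm tall, loose, standing in a well of the sample tray; origin at the centre of its underside (19 mm above the bench when it is down in its well), z up along the tube. Blue cap. The tubes stand in every other well, in any order.
- tube_red: A capped sample tube, 12 mm across and 52 mm tall, loose, standing in a well of the sample tray; origin at the centre of its underside (19 mm above the bench when it is down in its well), z up along the tube. Red cap. The tubes stand in every other well, in any order.
- specimen_pot: Bystander: clear plastic pot with a red lid, 57 mm across, 60 mm tall; origin at the centre of its underside.
- reagent_bottle: Bystander: cream reagent bottle with a green band and a black cap, 62 mm across, 146 mm tall; origin at the centre of its underside.
- pen: Bystander: black marker pen lying on the bench, 131 mm long (its y axis), 14 mm high; origin under its middle.

How it is judged:
By the outcome, as a careful person would: the job done as asked, in the order asked, and still so for the second after the job is handed in, with the robot touching nothing.
It also fails if it takes over 72 s, if anything falls off the work surface, if the arm or the gripper's body presses on something with over 40 N, if the wrist force passes 120 N, or if a joint passes its speed limit or range.

ROBOT

A 6-joint arm with a two-finger parallel gripper is mounted at the origin on a cart in front of the work surface, level with it; the furniture and walls round the work are solid. World frame = base frame: x ahead of the robot, y to its left, z up, the work surface at z = 0. Lengths are in mm, angles in rad, forces in N, time in s.
With the tool pointing down it reaches from about 400 to 925 mm from the base axis. Payload 12.5 kg.
Tool frame: the origin (TCP) lies at the centre of the arm's flange, where the gripper is bolted on; the fingertips stand 190 mm ahead of it and the grasp point (between the pads) lies 171 mm ahead of it; z points along the fingers, y is the direction in which the jaws open and shut (so a half turn about z gives the same grasp; the last joint's range is limited). The gripper opens to 95 mm and grips with 3 to 60 N. Pads are 20 mm wide; open, the fingers measure 119 mm over their backs; the gripper's body (75 mm by 180 mm) begins 59 mm behind the grasp point.
Start: joints at [-1.381, 0.491, 1.559, -0, 1.092, -0.106], TCP at [182.21, -597.85, 404.761] pointing down, gripper open.
Joint ranges: [-3.1, 3.1], [-0.84, 2.19], [0.05, 2.79], [-1.13, 4.28], [0.06, 2.93], [-2.69, 2.69]. Speed limits (rad/s): [2.22, 2.22, 2.79, 3.14, 3.14, 3.14].

INTERFACE

Orientations are given as [roll, pitch, yaw] about the fixed x, y, z axes, in that order (R = Rz(yaw) Ry(pitch) Rx(roll)).
In Python, from cell import * gives the robot as it stands.
- The arm moves only by the tool step_arm, never from a script. Its argument "rows" is a list of rows, each an object with "delta_pos": the shift along the tool's x, y, z in cm, a list of three; "spin": the turn about the tool's z in degrees. A call has 1 to 5 rows; each row is the pose to reach, as a shift and turn from the pose measured when the call began, along the tool's axes at that moment; what a row does not reach only later rows make up. A row lasts 1/10 s, in which the tool goes at most 50 mm and 8.59 degrees, less where a joint would pass 70% of its speed; a pose out of reach is approached as far as the arm can. A call with a gripper value outside its range is refused whole. "jaw" is the opening, from 0 (shut) to 1 (fully open), set as the call begins (left out, the last holds). The fingers move at their own pace and stop on an object; the grip force is fixed at half the most. Time passes only in rows, so rows that repeat a pose let the fingers close. It gives the time, the measured TCP pose, the force and the opening at its end, in the units of the state.
- state(): the state, without advancing time (a new reading comes with each control period).
- read_camera(name): name is "scene" or "side" or "wrist"; returns (picture, depth): 420x560x3 uint8, blue, green, red; 420x560 float32, mm along the optical axis (not along the pixel's ray), 0 where there is no reading.
- camera_info(name): a dict with "camera_matrix" (3x3 intrinsics, pixels), "k1" (the pictures are not rectified: a ray, as slopes to the right and down, at radius r is drawn at 1 + k1 r^2 times it, then the intrinsics apply), "R" (3x3) and "t" (3): a world point X has camera coordinates R X + t. Camera axes: x right, y down, z forward; pixel columns grow to the right and rows downward; lengths in mm; the calibration is good to about 2 mm. A picture is of the moment at which its call begins: read the wrist's pose just before it. camera_info takes no time and is no camera call; for the wrist camera it gives the pose at the moment of the call.
- job_done(): hands the job in, once; it reports no verdict.
The state is a dict: "t": time; "joints": joint angles; "qvel": joint speeds; "tau": joint torques, N m; "eef_pos": TCP position; "tcp_rot": TCP orientation; "ft_force": force on the tool from outside, world axes, zero at the start; "moment": the same for the moment, N m; "opening": opening from 0.0 (shut) to 1.0 (fully open).
Only numpy, scipy, OpenCV 4.12 (cv2) and the standard library are available. Lean on these libraries where they do the work, as an engineer would, in place of code of your own. Each camera call takes 0.05 s, during which the arm holds its last target.

## Working session

There is one attempt and no reset: what is moved stays moved. The work goes in short steps, Python scripts to look and compute and a tool call to move; the robot and the scene stay as the last step left them, time stands still between calls to the robot, and variables do not carry over. Pictures are saved under pics/ and viewed, and the job is handed in when it is done.

Besides the shell and the picture viewer there is one more tool, called after ">>>" in YAML: its name, and indented under it one key for each argument. step_arm: Moves the arm, as the interface text tells. Its arguments: {"type":"object","properties":{"rows":{"type":"array","items":{"type":"object","properties":{"delta_pos":{"type":"array","items":{"type":"number"}},"spin":{"type":"number"}}}},"jaw":{"type":"number"}},"required":["rows"]}

```bash
ls; mkdir -p pics; python3 - <<'E'
from cell import *
import cv2
print(state())
for n in ("scene","side","wrist"):
    i=camera_info(n);print(n,i)
    p,d=read_camera(n);cv2.imwrite(f"pics/{n}0.png",p)
    import numpy as np;np.save(f"pics/{n}0.npy",d)
E
```

```text
pics
{'t': 0.0, 'joints': array([-1.38059161e+00,  4.91598197e-01,  1.55947356e+00,  1.18830502e-05,
        1.09169808e+00, -1.05624403e-01]), 'qvel': array([ 0.00029995, -0.00164971,  0.00143619, -0.00066054, -0.00120093,
       -0.00137722]), 'tau': array([-8.02637787e-04, -6.12638783e+01, -2.58179981e+01,  6.92001614e-02,
        4.82411915e-02, -1.04864273e-04]), 'eef_pos': array([ 182.21000747, -597.8162247 ,  404.12931198]), 'tcp_rot': array([-3.14042314e+00, -1.34588614e-04,  2.95823555e-01]), 'ft_force': array([ 0.36863213, -0.30644045, -1.18192284]), 'moment': array([-0.0066694 , -0.04350241, -0.02455428]), 'opening': 1.0009628407901963}
scene {'camera_matrix': array([[424.23705359,   0.        , 283.2845821 ],
       [  0.        , 424.23705359, 201.70577864],
       [  0.        ,   0.        ,   1.        ]]), 'k1': -0.13171621158374866, 'R': array([[-0.81723757, -0.57604189, -0.01727723],
       [-0.26296104,  0.39940741, -0.87825122],
       [ 0.51281015, -0.71319666, -0.47788731]]), 't': array([475.32497842, 232.82982575, 865.03730824])}
side {'camera_matrix': array([[396.27440222,   0.        , 279.77242076],
       [  0.        , 396.27440222, 206.93001595],
       [  0.        ,   0.        ,   1.        ]]), 'k1': -0.061190618946092755, 'R': array([[-0.93431924, -0.35592601,  0.01908487],
       [-0.17984692,  0.42452362, -0.88737522],
       [ 0.30773794, -0.8325241 , -0.46065279]]), 't': array([531.25308059, 181.90859966, 959.18433703])}
wrist {'camera_matrix': array([[352.53440131,   0.        , 272.62450347],
       [  0.        , 352.53440131, 208.72743106],
       [  0.        ,   0.        ,   1.        ]]), 'k1': -0.052594186154000785, 'R': array([[ 2.91007063e-01, -9.56720538e-01, -8.37375339e-04],
       [-9.17870653e-01, -2.79436711e-01,  2.81830781e-01],
       [-2.69867289e-01, -8.12461455e-02, -9.59463762e-01]]), 't': array([-625.47890904,  -32.17361827,  391.69339546])}
```

View pics/scene0.png

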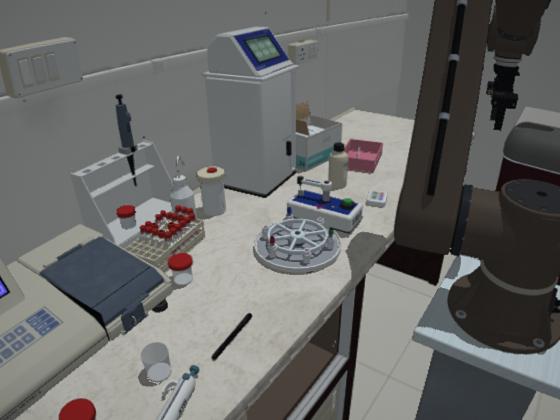

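View pics/side0.png

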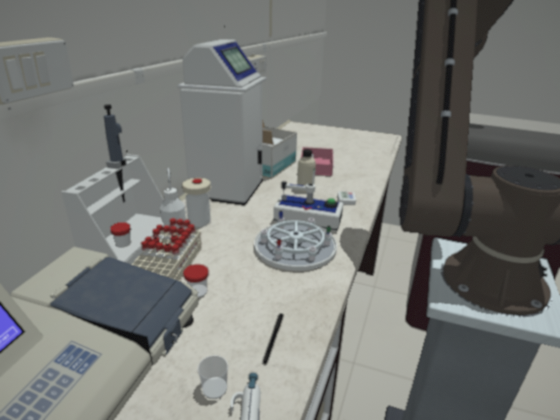

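View pics/wrist0.png

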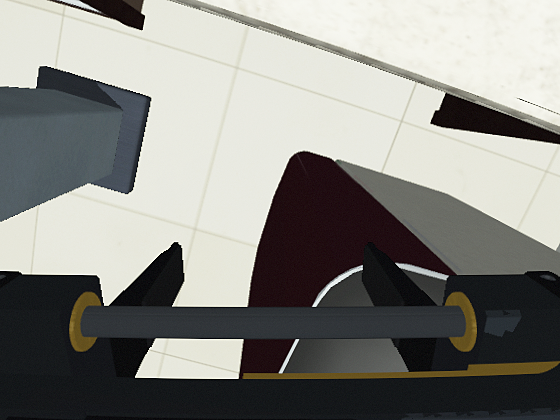

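The scene view shows the tray around (297,243), with the housing, blue panel and green key at about (347,203). The side view shows the tray at (296,243). I'll measure roughly first, then move the wrist camera over it.

```bash
cat > h.py <<'E'
import numpy as np, cv2
def ray(i,u,v):
    K=i["camera_matrix"]; d=np.array([i["k1"],0,0,0,0.])
    p=cv2.undistortPoints(np.array([[[u,v]]],float),K,d)[0,0]
    R=i["R"];c=-R.T@i["t"]; return c,R.T@np.array([p[0],p[1],1.])
def onz(i,u,v,z):
    c,d=ray(i,u,v); return c+d*(z-c[2])/d[2]
def proj(i,X):
    x=i["R"]@np.asarray(X,float)+i["t"]; a=x[:2]/x[2]; a=a*(1+i["k1"]*(a@a))
    K=i["camera_matrix"]; return np.array([K[0,0]*a[0]+K[0,2],K[1,1]*a[1]+K[1,2]])
def blobs(p,lo,hi,amin=5):
    h=cv2.cvtColor(p,cv2.COLOR_BGR2HSV); m=cv2.inRange(h,lo,hi)
    n,l,s,c=cv2.connectedComponentsWithStats(m)
    return [(c[k].round(1).tolist(),int(s[k,4]),s[k,:4].tolist()) for k in range(1,n) if s[k,4]>=amin]
E
python3 - <<'E'
from cell import *
from h import *
for n,uv in (("scene",[(297,240,42),(297,234,47),(346,203,79),(330,233,71),(338,160,146),(180,265,60),(233,336,7),(323,185,105)]),("side",[(296,241,42),(297,235,47),(331,203,79),(329,230,71),(307,155,146),(274,338,7)])):
    i=camera_info(n)
    for u,v,z in uv: print(n,u,v,z,onz(i,u,v,z).round(0))
p=cv2.imread("pics/scene0.png")[150:290,230:400]; cv2.imwrite("pics/c0.png",cv2.resize(p,None,fx=4,fy=4,interpolation=cv2.INTER_CUBIC))
E
```

```text
scene 297 240 42 [490.  69.  42.]
scene 297 234 47 [501.  53.  47.]
scene 346 203 79 [ 449. -105.   79.]
scene 330 233 71 [417.  36.  71.]
scene 338 160 146 [ 534. -211.  146.]
scene 180 265 60 [636. 320.  60.]
scene 233 336 7 [436. 377.   7.]
scene 323 185 105 [ 529. -119.  105.]
side 296 241 42 [495.  77.  42.]
side 297 235 47 [500.  56.  47.]
side 331 203 79 [ 450. -100.   79.]
side 329 230 71 [419.  38.  71.]
side 307 155 146 [ 582. -280.  146.]
side 274 338 7 [437. 379.   7.]
```

View pics/c0.png

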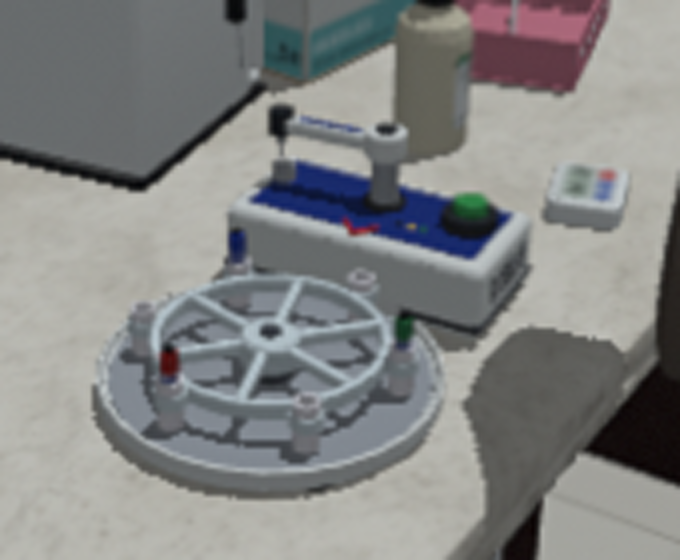

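```bash
cat >> h.py <<'E'
def delta(s,pos,yaw=None):
    from scipy.spatial.transform import Rotation as Ro
    R=Ro.from_euler('xyz',s["tcp_rot"]).as_matrix()
    d=R.T@(np.asarray(pos,float)-s["eef_pos"])/10
    sp=None if yaw is None else -np.degrees((yaw-s["tcp_rot"][2]+np.pi)%(2*np.pi)-np.pi)
    return d.round(2),sp
E
python3 - <<'E'
from cell import *
from h import *
s=state();i=camera_info("wrist");c=-i["R"].T@i["t"]
print(c,delta(s,c),delta(s,[495,-60,400],np.pi/2))
E
```

```text
[ 258.1952659  -575.58786797  384.43882848] (array([7.92, 0.09, 1.99]), None) (array([ 45.6 , -42.33,   0.47]), np.float64(-73.05113851710166))
```

>>> step_arm:
  rows:
    - {"delta_pos":[3.6,-3.3,0]}
    - {"delta_pos":[7.2,-6.6,0]}
    - {"delta_pos":[10.8,-9.9,0]}
    - {"delta_pos":[14.4,-13.2,0]}
    - {"delta_pos":[18,-16.5,0]}
  jaw: 0

```text
invalid input at $.rows[0]: expected keys delta_pos, spin
```

>>> step_arm:
  rows:
    - {"delta_pos":[3.6,-3.3,0]}
    - {"delta_pos":[7.2,-6.6,0]}
    - {"delta_pos":[10.8,-9.9,0]}
    - {"delta_pos":[14.4,-13.2,0]}
    - {"delta_pos":[18,-16.5,0]}

```text
invalid input at $.rows[0]: expected keys delta_pos, spin
```

>>> step_arm:
  rows:
    - {"delta_pos":[3.6,-3.3,0],"spin":-8}
    - {"delta_pos":[7.2,-6.6,0],"spin":-16}
    - {"delta_pos":[9,-8.5,0],"spin":-24}
    - {"delta_pos":[9,-8.5,0],"spin":-32}
    - {"delta_pos":[9,-8.5,0],"spin":-40}

```text
t: 0.65
eef_pos: [244.1, -489.5, 404.6]
tcp_rot: [-3.141, -0.001, 1.001]
ft_force: [0.3, 0.0, -0.5]
opening: 0.998
```

>>> step_arm:
  rows:
    - {"delta_pos":[0,0,0],"spin":-8}
    - {"delta_pos":[0,0,0],"spin":-16}
    - {"delta_pos":[0,0,0],"spin":-24}
    - {"delta_pos":[0,0,0],"spin":-32}
    - {"delta_pos":[0,0,0],"spin":-33}

```text
t: 1.15
eef_pos: [244.1, -489.5, 404.4]
tcp_rot: [-3.141, -0.001, 1.58]
ft_force: [-0.1, 0.5, -0.4]
opening: 1.002
```

```bash
python3 - <<'E'
from cell import *
from h import *
s=state();print(s["t"],s["eef_pos"],s["tcp_rot"],s["opening"],s["joints"],s["ft_force"])
p,d=read_camera("wrist");cv2.imwrite("pics/w1.png",p);np.save("pics/w1.npy",d)
E
```

```text
1.15 [ 244.06250039 -489.45895682  404.44305976] [-3.14135947e+00 -1.00691225e-03  1.57964261e+00] 1.0016692926190978 [-1.22903919e+00  3.80721856e-01  1.75142740e+00  1.28294212e-04
  1.01047123e+00 -1.23795383e+00] [-0.09576184  0.46938896 -0.42394776]
```

View pics/w1.png

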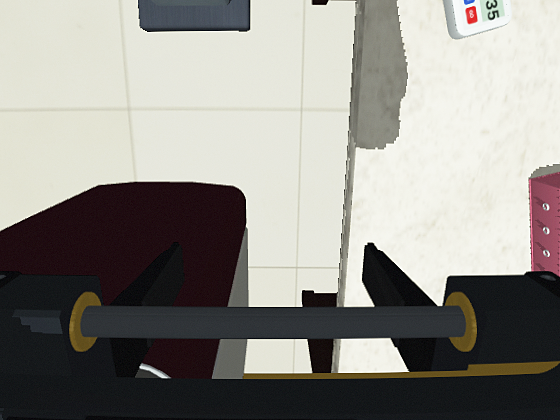

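Both calls without "spin" were refused, so the arm stands at (244,-489). I'll continue from there.

>>> step_arm:
  rows:
    - {"delta_pos":[4.2,2.5,0],"spin":0}
    - {"delta_pos":[8.4,5,0],"spin":0}
    - {"delta_pos":[12.6,7.5,0],"spin":0}
    - {"delta_pos":[16.8,10,0],"spin":0}
    - {"delta_pos":[21,12.5,0],"spin":0}
  jaw: 0

```text
t: 1.7
eef_pos: [368.4, -277.0, 404.7]
tcp_rot: [-3.142, -0.001, 1.572]
ft_force: [1.2, 0.1, -0.4]
opening: 0.635
```

>>> step_arm:
  rows:
    - {"delta_pos":[4.2,2.5,0],"spin":0}
    - {"delta_pos":[8.4,5,0],"spin":0}
    - {"delta_pos":[12.6,7.5,0],"spin":0}
    - {"delta_pos":[16.8,10,0],"spin":0}
    - {"delta_pos":[21,12.5,0],"spin":0}

```text
t: 2.2
eef_pos: [493.9, -64.9, 405.0]
tcp_rot: [3.141, -0.001, 1.568]
ft_force: [0.1, -0.7, 0.6]
opening: 0.215
```

>>> step_arm:
  rows:
    - {"delta_pos":[0,0,0],"spin":0}
    - {"delta_pos":[0,0,0],"spin":0}

```text
t: 2.4
eef_pos: [494.1, -63.9, 404.8]
tcp_rot: [-3.141, -0.001, 1.567]
ft_force: [-0.9, -0.5, -0.1]
opening: 0.047
```

```bash
python3 - <<'E'
from cell import *
from h import *
s=state();print(s["t"],s["eef_pos"],s["tcp_rot"],s["opening"],s["joints"],s["ft_force"])
p,d=read_camera("wrist");cv2.imwrite("pics/w2.png",p);np.save("pics/w2.npy",d)
E
```

```text
2.4 [494.08977734 -63.91889783 404.81365654] [-3.14140505e+00 -7.22012895e-04  1.56739452e+00] 0.04694389605754632 [-2.61423206e-01  3.11522965e-01  1.86256947e+00  7.89438191e-04
  9.67865990e-01 -2.58469239e-01] [-0.85619354 -0.51216491 -0.07631513]
```

View pics/w2.png

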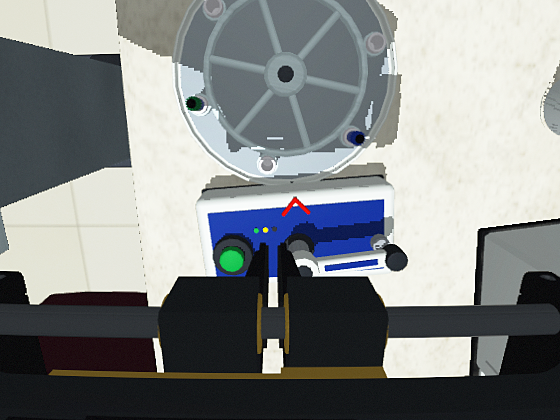

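```bash
python3 - <<'E'
from cell import *
from h import *
i=camera_info("wrist")
p=cv2.imread("pics/w2.png")
print("green",blobs(p,(50,120,40),(85,255,255)))
print("bluecap",[b for b in blobs(p,(105,120,30),(130,255,255),20) if b[0][1]<160])
print("red",blobs(p,(0,150,80),(8,255,255)), blobs(p,(172,150,80),(180,255,255)))
cv2.imwrite("pics/w2c.png",cv2.resize(p[0:285,150:430],None,fx=2.05,fy=2.05,interpolation=cv2.INTER_CUBIC))
c=onz(i,285.5,74,47);print("hub",c)
g=onz(i,193,104,71);print("green",g,np.linalg.norm(g-c))
k=onz(i,231,260,79);print("key",k,k-c)
a=onz(i,295,199,58);print("arrow",a)
post=onz(i,300,245,117);print("post",post)
E
```

```text
green [([195.3, 103.4], 93, [187, 97, 15, 14]), ([256.0, 230.0], 21, [254, 228, 5, 5]), ([231.5, 258.6], 511, [219, 246, 26, 26])]
bluecap [([353.9, 136.6], 127, [347, 131, 17, 14])]
red [([295.4, 206.0], 140, [282, 197, 28, 19])] [([284.8, 209.0], 5, [283, 207, 4, 5])]
hub [505.58210086  41.67931391  47.        ]
green [425.33408368  15.90044497  71.        ] 87.6372885582753
key [ 453.67259978 -126.34890551   79.        ] [ -51.90950108 -168.02821942   32.        ]
arrow [514.83821797 -72.49070157  58.        ]
post [515.60809886 -95.80583521 117.        ]
```

View pics/w2c.png

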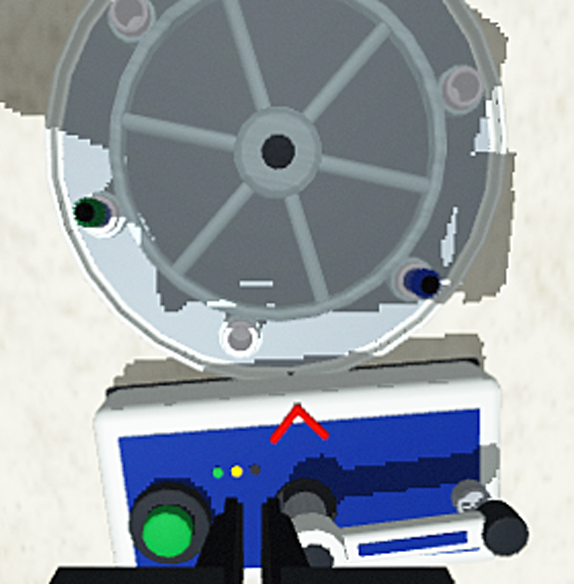

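```bash
cat >> h.py <<'E'
class Fr:
    def __init__(s,c,a): s.c=np.array(c[:2],float);s.a=a;s.R=np.array([[np.cos(a),-np.sin(a)],[np.sin(a),np.cos(a)]])
    def w(s,x,y,z=0): return np.r_[s.R@[x,y]+s.c,z]
    def l(s,p): return s.R.T@(np.asarray(p)[:2]-s.c)
def fit(src,dst):
    A=np.array(src,float);B=np.array(dst,float)[:,:2];a=A-A.mean(0);b=B-B.mean(0)
    th=np.arctan2((a[:,0]*b[:,1]-a[:,1]*b[:,0]).sum(),(a*b).sum())
    f=Fr([0,0],th);f.c=B.mean(0)-f.R@A.mean(0);return f
E
python3 - <<'E'
from cell import *
from h import *
i=camera_info("wrist"); q=lambda x,y:(x/2.05+150,y/2.05)
P={"hub":((278,152),47,(0,0)),"key":((168,533),79,(165,-65)),"post":((322,553),117,(165,0))}
dst=[onz(i,*q(*v[0]),v[1]) for v in P.values()]
f=fit([v[2] for v in P.values()],dst)
print(f.c,np.degrees(f.a),[f.l(d).round(1) for d in dst])
for n,uv,z in [("green",(87,212),71),("blue",(430,285),71),("head",(505,527),116),("arrow",(297,405),58),("sp",(177,278),41),("sp",(318,298),41),("sp",(425,187),41),("sp",(127,120),41),("sp",(385,30),41)]:
    l=f.l(onz(i,*q(*uv),z));print(n,l.round(1),np.hypot(*l).round(1),np.degrees(np.arctan2(l[1],l[0])).round(1))
E
```

```text
[505.53595121  43.8760527 ] -84.72986823710383 [array([ 2.3, -0.1]), array([164.8, -66.4]), array([162.8,   1.4])]
green [ 20.  -82.8] 85.2 -76.5
blue [64.2 59.3] 87.4 42.7
head [159.3  76.7] 176.8 25.7
arrow [115.3  -1.4] 115.3 -0.7
sp [ 53.  -51.8] 74.1 -44.4
sp [68.7 13.3] 70.0 11.0
sp [23.1 65.6] 69.6 70.6
sp [-18.3 -65.5] 68.0 -105.6
sp [-44.2  50.9] 67.4 131.0
```

```bash
cat >> h.py <<'E'
F=Fr([505.5,43.0],np.radians(-85.0))
E
python3 - <<'E'
from cell import *
from h import *
s=state()
w=lambda r,d:F.w(r*np.cos(np.radians(d)),r*np.sin(np.radians(d)))
print(delta(s,w(50,43.5)+[0,0,216],np.radians(95)), w(50,43.5))
s["eef_pos"]=np.r_[w(50,43.5)[:2],216]; s["tcp_rot"]=np.array([np.pi,0,np.radians(95)])
for d in range(48,130,6): print(d,delta(s,w(50,d)+[0,0,216])[0])
i=camera_info("wrist");p=cv2.imread("pics/w2.png")
for r,d in((50,43.5),(50,120),(20,0),(70,0),(85,0)):
    print(r,d,proj(i,w(r,d)+[0,0,41]))
E
```

```text
(array([ 7.48,  4.89, 18.89]), np.float64(-5.246640825784129)) [542.94778604   9.86899759   0.        ]
48 [0.28 0.27 0.  ]
54 [0.69 0.6  0.  ]
60 [1.13 0.89 0.  ]
66 [1.59 1.13 0.  ]
72 [2.08 1.31 0.  ]
78 [2.59 1.45 0.  ]
84 [3.1  1.53 0.  ]
90 [3.63 1.56 0.  ]
96 [4.15 1.53 0.  ]
102 [4.67 1.45 0.  ]
108 [5.17 1.31 0.  ]
114 [5.66 1.13 0.  ]
120 [6.13 0.89 0.  ]
126 [6.57 0.6  0.  ]
50 43.5 [324.67579609 109.97583492]
50 120 [330.65126166  39.67261563]
20 0 [286.96598988  95.50737762]
70 0 [291.16899193 148.95345703]
85 0 [292.36029305 164.23777411]
```

>>> step_arm:
  rows:
    - {"delta_pos":[3.5,2.3,1],"spin":-2}
    - {"delta_pos":[7.5,4.9,2],"spin":-5.2}
    - {"delta_pos":[7.5,4.9,6],"spin":-5.2}
    - {"delta_pos":[7.5,4.9,10],"spin":-5.2}
    - {"delta_pos":[7.5,4.9,12],"spin":-5.2}

```text
t: 2.95
eef_pos: [542.2, 8.6, 282.2]
tcp_rot: [-3.138, -0.001, 1.654]
ft_force: [-0.6, 0.3, -0.2]
opening: 0.006
```

>>> step_arm:
  rows:
    - {"delta_pos":[0,0,1.5],"spin":0}
    - {"delta_pos":[0,0,2.5],"spin":0}
    - {"delta_pos":[0,0,2.5],"spin":0}

```text
t: 3.25
eef_pos: [541.9, 7.5, 256.4]
tcp_rot: [-3.136, -0.001, 1.652]
ft_force: [0.6, 0.1, 0.7]
opening: 0.006
```

```bash
python3 - <<'E'
from cell import *
from h import *
s=state();print(s["t"],s["eef_pos"],s["tcp_rot"],s["opening"],s["ft_force"])
w=lambda r,d:F.w(r*np.cos(np.radians(d)),r*np.sin(np.radians(d)))
print(delta(s,w(50,43.5)+[0,0,216],np.radians(95)))
for n in("wrist","scene"):
  p,d=read_camera(n)
  if n=="scene": p=cv2.resize(p[130:290,220:400],None,fx=3.5,fy=3.5,interpolation=cv2.INTER_CUBIC)
  cv2.imwrite(f"pics/{n[0]}3.png",p)
E
```

```text
3.25 [541.87403535   7.48278281 256.38658886] [-3.13629654e+00 -1.46271998e-03  1.65153959e+00] 0.00580313133622693 [0.57895834 0.07534406 0.71298764]
(array([0.22, 0.15, 4.04]), np.float64(-0.3737518082724018))
```

View pics/w3.png

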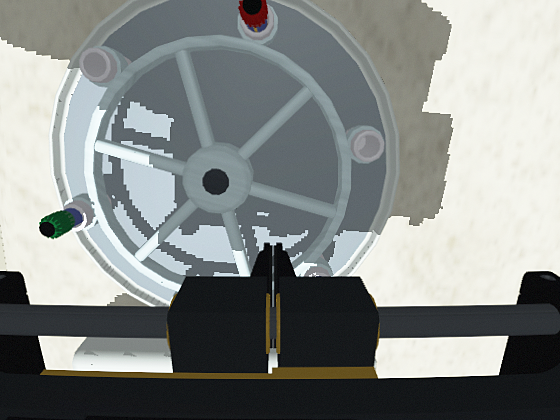

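View pics/s3.png

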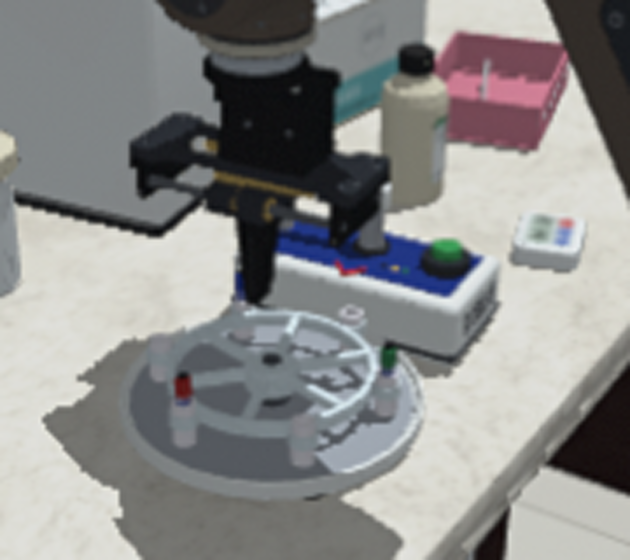

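```bash
python3 - <<'E'
from cell import *
from h import *
i=camera_info("wrist"); s=state()
print("hub",onz(i,215.5,181,47))
for u,v in((180,55),(307,92),(335,210),(96,145),(140,258)):
    l=F.l(onz(i,u,v,41));print(np.hypot(*l).round(1),np.degrees(np.arctan2(l[1],l[0])).round(1))
l=F.l(onz(i,47,227,71));print("g",np.hypot(*l).round(1),np.degrees(np.arctan2(l[1],l[0])).round(1))
from scipy.spatial.transform import Rotation as Ro
R=Ro.from_euler('xyz',s["tcp_rot"]).as_matrix();tip=s["eef_pos"]+R@[0,0,190];print("tip",tip,F.l(tip),proj(i,tip))
E
```

```text
hub [506.51255939  44.01020672  47.        ]
68.8 -167.1
70.2 133.0
71.3 75.4
69.6 -107.4
68.6 -45.5
g 85.1 -78.2
tip [541.67653739   8.10279921  67.841606  ] [37.91739939 32.99738329] [273.56233554 261.17723048]
```

>>> step_arm:
  rows:
    - {"delta_pos":[0.15,0.15,1.3],"spin":0}
    - {"delta_pos":[0.15,0.15,2.6],"spin":0}
    - {"delta_pos":[0.15,0.15,3.8],"spin":0}
    - {"delta_pos":[0.15,0.15,4.2],"spin":0}
    - {"delta_pos":[0.15,0.15,4.2],"spin":0}

```text
t: 3.85
eef_pos: [543.4, 9.7, 214.9]
tcp_rot: [-3.137, -0.001, 1.653]
ft_force: [-0.4, 0.2, -0.1]
opening: 0.006
```

>>> step_arm:
  rows:
    - {"delta_pos":[0.28,0.27,0],"spin":0}
    - {"delta_pos":[0.7,0.6,0],"spin":0}
    - {"delta_pos":[1.13,0.89,0],"spin":0}
    - {"delta_pos":[1.6,1.13,0],"spin":0}
    - {"delta_pos":[2.1,1.3,0],"spin":0}

```text
t: 4.35
eef_pos: [554.8, 32.2, 215.0]
tcp_rot: [-3.137, -0.001, 1.653]
ft_force: [-1.5, -1.4, 0.3]
opening: 0.003
```

```bash
cat > chk.py <<'E'
from cell import *
from h import *
import sys
s=state();print(s["t"].__round__(2),s["eef_pos"].round(1),s["tcp_rot"].round(3),s["ft_force"].round(1))
i=camera_info("wrist");p,d=read_camera("wrist");cv2.imwrite(f"pics/w{sys.argv[1]}.png",p)
l=F.l(s["eef_pos"]);print("tcp polar",np.hypot(*l),np.degrees(np.arctan2(l[1],l[0])))
print(blobs(p,(50,120,20),(85,255,255)))
w=lambda r,d:F.w(r*np.cos(np.radians(d)),r*np.sin(np.radians(d)))
for d in range(66,133,6): print(d,delta(s,w(50,d)+[0,0,s["eef_pos"][2]])[0])
E
python3 chk.py 4
```

```text
4.35 [554.8  32.2 215. ] [-3.137e+00 -1.000e-03  1.653e+00] [-1.5 -1.4  0.3]
tcp polar 50.458432132638215 72.58898205644479
[]
66 [-0.53 -0.24  0.  ]
72 [-0.04 -0.06  0.  ]
78 [0.47 0.07 0.  ]
84 [0.99 0.15 0.  ]
90 [1.51 0.18 0.  ]
96 [2.03 0.15 0.  ]
102 [2.55 0.06 0.  ]
108 [ 3.05 -0.08  0.  ]
114 [ 3.54 -0.27  0.01]
120 [ 4.01 -0.51  0.01]
126 [ 4.44 -0.79  0.01]
132 [ 4.85 -1.12  0.01]
```

View pics/w4.png

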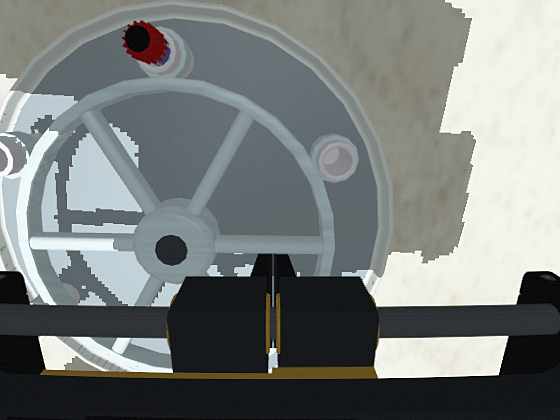

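The tray turns with the finger: the pushed spoke now runs level at (325,243). I'll keep pushing along the arc.

>>> step_arm:
  rows:
    - {"delta_pos":[0.5,0.07,0],"spin":0}
    - {"delta_pos":[1.0,0.15,0],"spin":0}
    - {"delta_pos":[1.5,0.18,0],"spin":0}
    - {"delta_pos":[2.0,0.15,0],"spin":0}
    - {"delta_pos":[2.5,0.06,0],"spin":0}

```text
t: 4.9
eef_pos: [553.4, 58.1, 215.1]
tcp_rot: [-3.138, -0.001, 1.653]
ft_force: [0.3, -2.6, 0.8]
opening: 0.005
```

```bash
python3 chk.py 5
```

```text
4.9 [553.4  58.1 215.1] [-3.138e+00 -1.000e-03  1.653e+00] [ 0.3 -2.6  0.8]
tcp polar 50.26413406892469 102.51305245458772
[]
66 [-3.12 -0.32 -0.  ]
72 [-2.63 -0.14 -0.  ]
78 [-2.13 -0.01 -0.  ]
84 [-1.61  0.07 -0.  ]
90 [-1.09  0.1  -0.  ]
96 [-0.57  0.07 -0.  ]
102 [-0.05 -0.02 -0.  ]
108 [ 0.46 -0.15  0.  ]
114 [ 0.94 -0.34  0.  ]
120 [ 1.41 -0.58  0.  ]
126 [ 1.85 -0.87  0.01]
132 [ 2.25 -1.2   0.01]
```

View pics/w5.png

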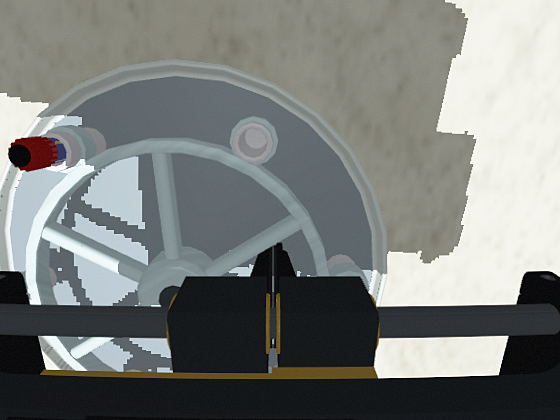

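```bash
python3 - <<'E'
from cell import *
from h import *
i=camera_info("wrist"); s=state()
for n,u,v,z in(("well",254,141,49),("red",20,154,71),("spoke",295,222,41),("spoke",160,155,41)):
    l=F.l(onz(i,u,v,z));print(n,np.hypot(*l).round(1),np.degrees(np.arctan2(l[1],l[0])).round(1))
E
```

```text
well 86.6 152.2
red 86.8 -149.9
spoke 69.9 123.7
spoke 70.1 -178.7
```

>>> step_arm:
  rows:
    - {"delta_pos":[0.45,-0.15,0],"spin":0}
    - {"delta_pos":[0.9,-0.33,0],"spin":0}
    - {"delta_pos":[1.3,-0.53,0],"spin":0}
    - {"delta_pos":[1.7,-0.76,0],"spin":0}
    - {"delta_pos":[1.8,-0.83,0],"spin":0}

```text
t: 5.45
eef_pos: [543.1, 76.4, 215.1]
tcp_rot: [-3.138, -0.002, 1.654]
ft_force: [0.7, -1.3, -0.5]
opening: 0.003
```

```bash
python3 chk.py 6
```

```text
5.45 [543.1  76.4 215.1] [-3.138e+00 -2.000e-03  1.654e+00] [ 0.7 -1.3 -0.5]
tcp polar 50.31892432938043 126.59940864739436
[]
66 [-5.03  0.55 -0.01]
72 [-4.54  0.74 -0.01]
78 [-4.04  0.87 -0.01]
84 [-3.52  0.95 -0.01]
90 [-3.    0.97 -0.01]
96 [-2.47  0.94 -0.01]
102 [-1.96  0.86 -0.01]
108 [-1.45  0.72 -0.01]
114 [-0.96  0.53 -0.  ]
120 [-0.5   0.29 -0.  ]
126 [-0.06  0.01 -0.  ]
132 [ 0.34 -0.33  0.  ]
```

View pics/w6.png

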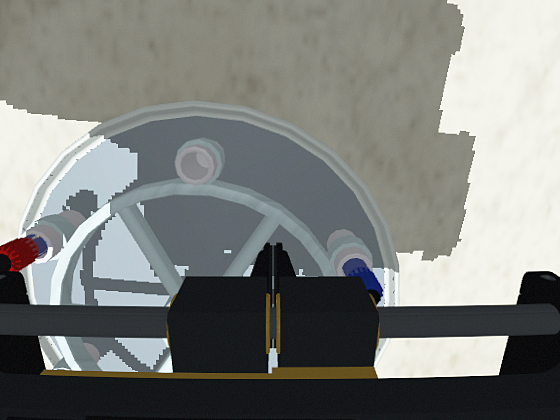

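```bash
python3 - <<'E'
from cell import *
from h import *
i=camera_info("wrist"); s=state()
for n,u,v,z in(("well",199,161,49),("red",2,260,71),("blue",374,290,71),("spoke",272,222,41),("spoke",123,212,41)):
    l=F.l(onz(i,u,v,z));print(n,np.hypot(*l).round(1),np.degrees(np.arctan2(l[1],l[0])).round(1))
E
```

```text
well 87.4 174.3
red 85.9 -126.9
blue 88.5 115.9
spoke 69.3 145.7
spoke 69.2 -154.4
```

>>> step_arm:
  rows:
    - {"delta_pos":[0.12,-0.1,0],"spin":0}
    - {"delta_pos":[0.25,-0.22,0],"spin":0}
    - {"delta_pos":[0.25,-0.22,0],"spin":0}
    - {"delta_pos":[-0.15,0.2,0],"spin":0}
    - {"delta_pos":[-0.4,0.4,0],"spin":0}

```text
t: 6.0
eef_pos: [547.9, 72.4, 215.1]
tcp_rot: [-3.138, -0.002, 1.654]
ft_force: [-0.7, 0.1, -0.9]
opening: 0.006
```

```bash
python3 chk.py 7|head -3;  python3 - <<'E'
from cell import *
from h import *
s=state()
print(delta(s,[495,-40,420]))
E
```

```text
6.0 [547.9  72.4 215.1] [-3.138e+00 -2.000e-03  1.654e+00] [-0.7  0.1 -0.9]
tcp polar 51.59814919099779 119.69462968411842
[]
(array([-10.7 ,  -6.29, -20.48]), None)
```

View pics/w7.png

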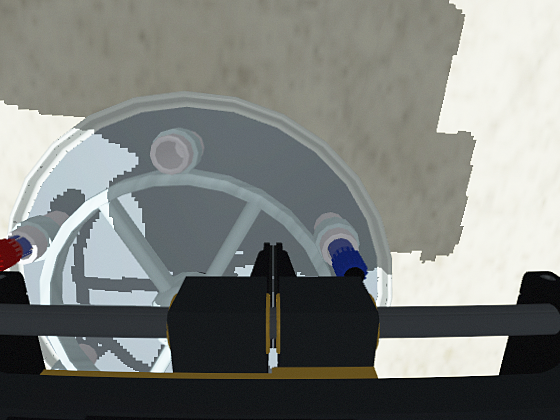

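>>> step_arm:
  rows:
    - {"delta_pos":[0,0,-4],"spin":0}
    - {"delta_pos":[0,0,-9],"spin":0}
    - {"delta_pos":[-2,-1,-14],"spin":0}
    - {"delta_pos":[-5,-4,-18],"spin":0}
    - {"delta_pos":[-9,-6,-20],"spin":0}

```text
t: 6.55
eef_pos: [499.5, -14.3, 412.5]
tcp_rot: [-3.141, -0.001, 1.655]
ft_force: [1.0, -1.9, 0.6]
opening: 0.006
```

>>> step_arm:
  rows:
    - {"delta_pos":[-1.5,-0.3,0],"spin":0}
    - {"delta_pos":[-1.5,-0.3,0],"spin":0}
    - {"delta_pos":[-1.5,-0.3,0],"spin":0}

```text
t: 6.85
eef_pos: [497.8, -29.6, 412.4]
tcp_rot: [-3.14, -0.001, 1.654]
ft_force: [-0.0, -0.5, -0.0]
opening: 0.003
```

```bash
python3 chk.py 8|head -3
```

```text
6.85 [497.8 -29.6 412.4] [-3.140e+00 -1.000e-03  1.654e+00] [-0.  -0.5 -0. ]
tcp polar 73.0557558724033 -11.088420549000638
[([286.0, 203.2], 92, [280, 197, 13, 16]), ([247.6, 257.4], 15, [246, 256, 4, 4]), ([222.5, 274.1], 83, [213, 271, 20, 6])]
```

View pics/w8.png

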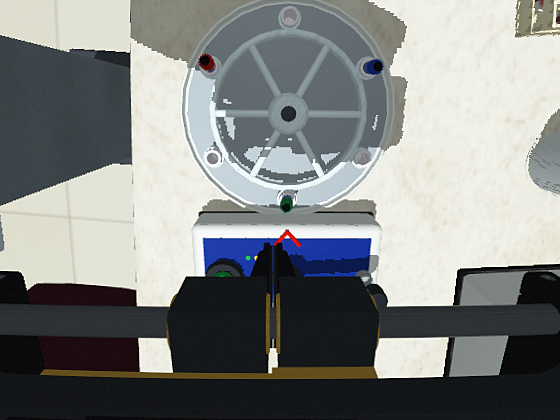

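```bash
python3 - <<'E'
import cv2
p=cv2.imread("pics/w8.png")
cv2.imwrite("pics/w8a.png",cv2.resize(p[90:290,180:390],None,fx=3,fy=3,interpolation=cv2.INTER_CUBIC))
E
```

```text
(no output)
```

View pics/w8a.png

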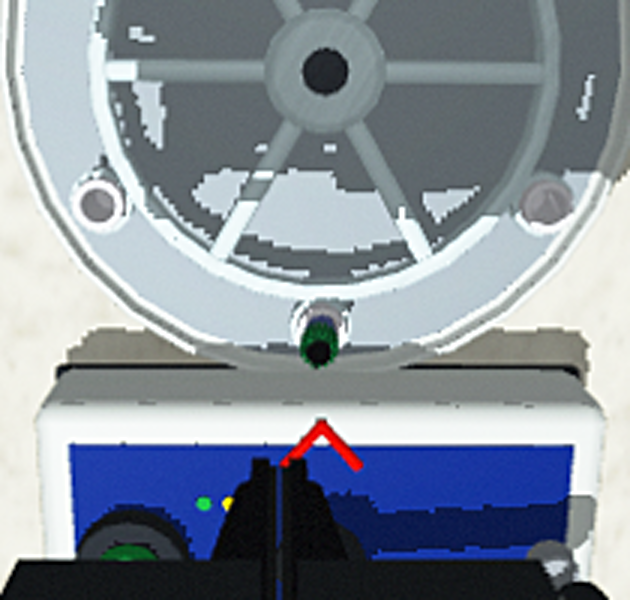

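```bash
cat > m8.py <<'E'
from cell import *
from h import *
i=camera_info("wrist"); q=lambda x,y:(x/3+180-1/3,y/3+90-1/3)
W={n:onz(i,*q(x,y),z)[:2] for n,x,y,z in (("hub",325,71,47),("g",319,350,71),("ar",321,421,58),("pl",70,445,58),("pr",573,445,58),("wl",99,201,49),("wr",545,202,49),("sl",110,70,41),("sr",543,72,41))}
ang=lambda v:np.degrees(np.arctan2(v[1],v[0])).round(2)
h=W["hub"];print(h)
print("axis from arrow",ang(W["ar"]-h),"from panel",ang(W["pr"]-W["pl"])-90, "panel mid",ang((W["pr"]+W["pl"])/2-h))
print("tray: green",ang(W["g"]-h),np.hypot(*(W["g"]-h)),"wells",ang(W["wr"]-W["wl"])-90,"spokes",ang(W["sr"]-W["sl"])-90, ang(W["wl"]-h)+60,ang(W["wr"]-h)-60)
E
python3 m8.py
```

```text
[505.40322449  43.78979349]
axis from arrow -85.44 from panel -85.21 panel mid -85.24
tray: green -86.48 84.97153387982664 wells -85.29 spokes -85.39 -85.99000000000001 -84.89
```

>>> step_arm:
  rows:
    - {"delta_pos":[-1,0,3],"spin":0}
    - {"delta_pos":[-2,0,6],"spin":0}
    - {"delta_pos":[-4,0,9],"spin":0}
    - {"delta_pos":[-4,0,9],"spin":0}
    - {"delta_pos":[-4,0,9],"spin":0}

```text
t: 7.4
eef_pos: [501.5, -68.4, 321.5]
tcp_rot: [-3.138, -0.002, 1.655]
ft_force: [0.2, -0.4, -0.2]
opening: 0.003
```

```bash
python3 chk.py 9|head -3; python3 - <<'E'
import cv2
p=cv2.imread("pics/w9.png")
cv2.imwrite("pics/w9a.png",cv2.resize(p[0:285,140:420],None,fx=2.1,fy=2.1,interpolation=cv2.INTER_CUBIC))
E
```

```text
7.4 [501.5 -68.4 321.5] [-3.138e+00 -2.000e-03  1.655e+00] [ 0.2 -0.4 -0.2]
tcp polar 111.44927396634456 -7.068590821791354
[([291.1, 184.3], 161, [283, 176, 18, 21]), ([238.1, 260.0], 34, [235, 257, 7, 7])]
```

View pics/w9a.png

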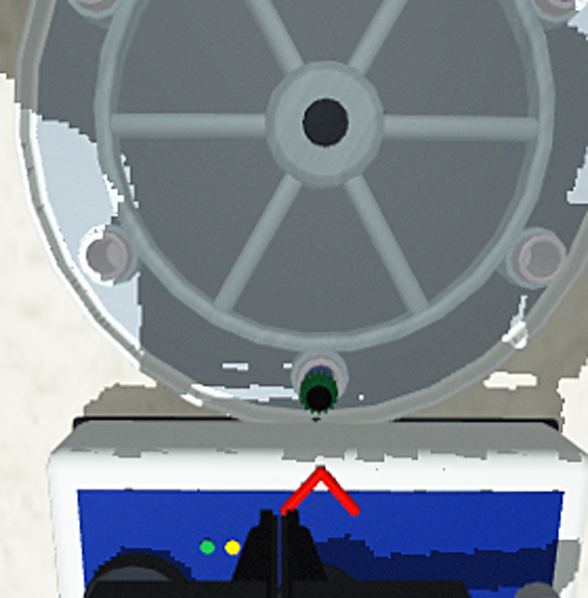

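```bash
cat > m9.py <<'E'
from cell import *
from h import *
i=camera_info("wrist"); q=lambda x,y:(x/2.1+140-.25,y/2.1-.25)
W={n:onz(i,*q(x,y),z)[:2] for n,x,y,z in (("hub",325,122,47),("g",319,397,71),("ar",321,468,58),("pl",77,490,58),("pr",564,492,58),("wl",105,255,49),("wr",541,257,49),("sl",113,125,41),("sr",537,129,41),("gw",320,377,49))}
ang=lambda v:np.degrees(np.arctan2(v[1],v[0])).round(2)
h=W["hub"];print(h)
print("axis from arrow",ang(W["ar"]-h),"from panel",ang(W["pr"]-W["pl"])-90, "panel mid",ang((W["pr"]+W["pl"])/2-h))
print("tray: green",ang(W["g"]-h),np.hypot(*(W["g"]-h)),"gw",ang(W["gw"]-h),"wells",ang(W["wr"]-W["wl"])-90,"spokes",ang(W["sr"]-W["sl"])-90, ang(W["wl"]-h)+60,ang(W["wr"]-h)-60)
E
python3 m9.py
```

```text
[505.98174719  43.21717157]
axis from arrow -85.28 from panel -85.43 panel mid -85.17
tray: green -86.51 85.50474605672844 gw -85.55 wells -85.35 spokes -85.54 -85.41999999999999 -85.16
```

```bash
cat >> h.py <<'E'
F=Fr([505.7,43.5],np.radians(-85.3))
def armpt(th,r=50,gap=0):
    u=np.array([-np.sin(th),np.cos(th)]);v=np.array([-np.cos(th),-np.sin(th)])
    return np.array([165,0])+r*u-(7+10*abs(v[0])+12*abs(v[1])+gap)*v
E
python3 - <<'E'
from cell import *
from h import *
i=camera_info("scene")
print("bottle base front",onz(i,337.7,190,0),"cap top",onz(i,415/3.5+220,50/3.5+130,146))
s=state();print("post",F.w(165,0),"start",F.w(*armpt(0,gap=10)))
d=delta(s,F.w(*armpt(0,gap=10),289),np.radians(94.7));print(d)
s["eef_pos"]=F.w(*armpt(0,gap=10),289);s["tcp_rot"]=np.array([np.pi,0,np.radians(94.7)])
for th in range(0,91,9): print(th,delta(s,F.w(*armpt(np.radians(th)),289))[0])
E
```

```text
bottle base front [ 576.1227081  -298.73733271    0.        ] cap top [ 593.76338466 -324.12045424  146.        ]
post [ 519.21985392 -120.94516882    0.        ] start [ 571.264063   -143.75745284    0.        ]
(array([-8.13,  6.32,  3.31]), np.float64(0.1500229242618892))
0 [1. 0. 0.]
9 [1.63 0.23 0.  ]
18 [2.32 0.38 0.  ]
27 [3.07 0.42 0.  ]
36 [3.85 0.35 0.  ]
45 [4.64 0.13 0.  ]
54 [ 5.42 -0.23 -0.  ]
63 [ 6.15 -0.75 -0.  ]
72 [ 6.79 -1.41 -0.  ]
81 [ 7.32 -2.2  -0.  ]
90 [ 7.7 -3.1 -0. ]
```

>>> step_arm:
  rows:
    - {"delta_pos":[0,0,-3],"spin":0}
    - {"delta_pos":[-3.2,2.5,-3],"spin":0}
    - {"delta_pos":[-6,4.7,-3],"spin":0}
    - {"delta_pos":[-8.3,6.3,-3],"spin":0}
    - {"delta_pos":[-8.3,6.3,-3],"spin":0}

```text
t: 7.95
eef_pos: [573.0, -146.7, 353.4]
tcp_rot: [3.141, -0.0, 1.655]
ft_force: [0.3, 0.6, 0.1]
opening: 0.007
```

```bash
python3 - <<'E'
from cell import *
from h import *
s=state();print(s["eef_pos"],F.l(s["eef_pos"]));print(delta(s,F.w(*armpt(0,gap=10),289),np.radians(94.7)))
p,d=read_camera("scene");p=cv2.resize(p[110:270,240:420],None,fx=3.5,fy=3.5,interpolation=cv2.INTER_CUBIC);cv2.imwrite("pics/s10.png",p)
E
```

```text
[ 572.97392342 -146.66587111  353.38786321] [195.0387418   51.46579937]
(array([ 0.3 , -0.15,  6.44]), np.float64(0.10640934089543075))
```

View pics/s10.png

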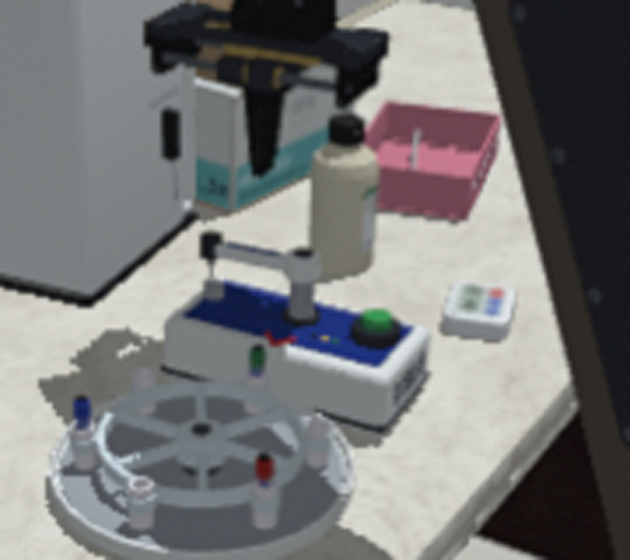

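```bash
python3 - <<'E'
from cell import *
from h import *
i=camera_info("scene")
for u,v in((266,196),(297,170),(205,180)): print(onz(i,u,v,0))
E
```

```text
[ 745.55632153 -137.39432595    0.        ]
[ 773.66293043 -357.65415878    0.        ]
[ 994.15717833 -116.04298961    0.        ]
```

Analyzer side at x≈745, clear of the gripper, which reaches x≈663. Descend behind the beam.

>>> step_arm:
  rows:
    - {"delta_pos":[0.2,-0.1,2],"spin":0}
    - {"delta_pos":[0.2,-0.1,4.5],"spin":0}
    - {"delta_pos":[0.2,-0.1,6.4],"spin":0}
    - {"delta_pos":[0.2,-0.1,6.4],"spin":0}
    - {"delta_pos":[0.2,-0.1,6.4],"spin":0}

```text
t: 8.5
eef_pos: [570.6, -142.6, 290.1]
tcp_rot: [-3.141, -0.001, 1.656]
ft_force: [-0.5, 0.2, 0.4]
opening: 0.002
```

```bash
cat > ap.py <<'E'
from cell import *
from h import *
import sys
s=state();print(s["t"],s["eef_pos"].round(1),F.l(s["eef_pos"]).round(1),s["tcp_rot"].round(3),s["ft_force"].round(1))
for th in range(0,91,9): print(th,delta(s,F.w(*armpt(np.radians(th)),289))[0])
if len(sys.argv)>1:
    p,d=read_camera("scene");p=cv2.resize(p[110:270,240:420],None,fx=3.5,fy=3.5,interpolation=cv2.INTER_CUBIC);cv2.imwrite(f"pics/s{sys.argv[1]}.png",p)
    p,d=read_camera("wrist");cv2.imwrite(f"pics/w{sys.argv[1]}.png",p)
E
python3 ap.py 11
```

```text
8.5 [ 570.6 -142.6  290.1] [190.8  49.5] [-3.141e+00 -1.000e-03  1.656e+00] [-0.5  0.2  0.4]
0 [0.88 0.06 0.11]
9 [1.51 0.29 0.11]
18 [2.2  0.44 0.11]
27 [2.94 0.49 0.11]
36 [3.73 0.41 0.11]
45 [4.52 0.2  0.11]
54 [ 5.3  -0.16  0.11]
63 [ 6.03 -0.68  0.12]
72 [ 6.67 -1.33  0.12]
81 [ 7.21 -2.12  0.12]
90 [ 7.59 -3.02  0.12]
```

View pics/s11.png

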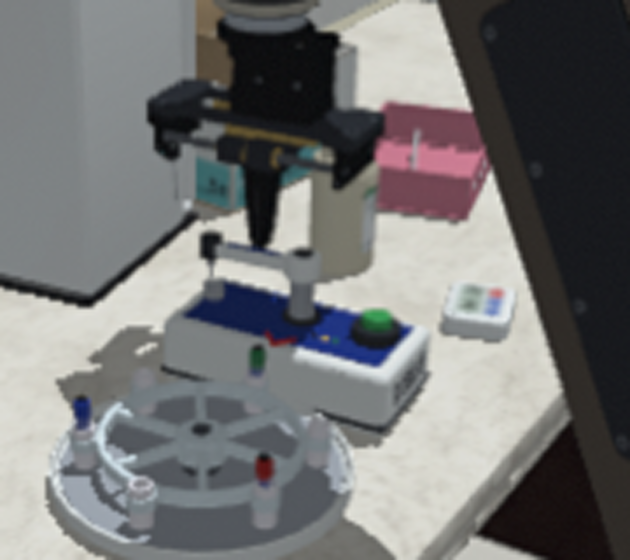

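View pics/w11.png

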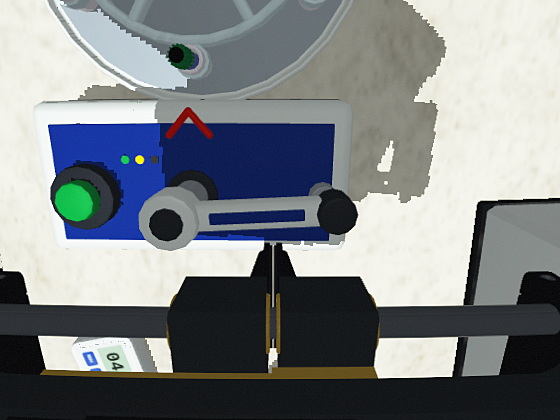

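The finger stands just behind the beam, between the boss (168,224) and the head (337,211). Now I'll push round.

>>> step_arm:
  rows:
    - {"delta_pos":[0.5,0.06,0.2],"spin":0}
    - {"delta_pos":[1.0,0.1,0.2],"spin":0}
    - {"delta_pos":[1.5,0.29,0.2],"spin":0}
    - {"delta_pos":[2.2,0.44,0.2],"spin":0}
    - {"delta_pos":[2.9,0.49,0.2],"spin":0}

```text
t: 9.1
eef_pos: [573.3, -113.1, 288.6]
tcp_rot: [3.14, -0.0, 1.656]
ft_force: [0.5, -0.9, -0.6]
opening: 0.003
```

```bash
python3 ap.py 12
```

```text
9.1 [ 573.3 -113.1  288.6] [161.7  54.6] [ 3.14  -0.     1.656] [ 0.5 -0.9 -0.6]
0 [-2.03 -0.46 -0.04]
9 [-1.4  -0.23 -0.04]
18 [-0.71 -0.08 -0.04]
27 [ 0.03 -0.03 -0.04]
36 [ 0.81 -0.11 -0.04]
45 [ 1.61 -0.32 -0.04]
54 [ 2.38 -0.68 -0.04]
63 [ 3.11 -1.2  -0.04]
72 [ 3.76 -1.85 -0.04]
81 [ 4.29 -2.64 -0.04]
90 [ 4.68 -3.54 -0.04]
```

View pics/w12.png

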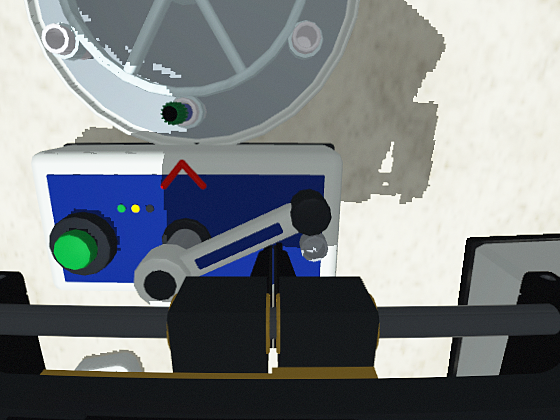

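>>> step_arm:
  rows:
    - {"delta_pos":[0.8,-0.1,0],"spin":0}
    - {"delta_pos":[1.6,-0.3,0],"spin":0}
    - {"delta_pos":[2.4,-0.7,0],"spin":0}
    - {"delta_pos":[3.1,-1.2,0],"spin":0}
    - {"delta_pos":[3.5,-1.6,0],"spin":0}

```text
t: 9.7
eef_pos: [553.7, -78.4, 288.6]
tcp_rot: [3.141, -0.001, 1.657]
ft_force: [1.2, -1.2, 0.6]
opening: 0.005
```

```bash
python3 ap.py 13
```

```text
9.7 [553.7 -78.4 288.6] [125.4  37.8] [ 3.141e+00 -1.000e-03  1.657e+00] [ 1.2 -1.2  0.6]
0 [-5.66  1.19 -0.04]
9 [-5.03  1.43 -0.04]
18 [-4.34  1.58 -0.04]
27 [-3.6   1.63 -0.04]
36 [-2.81  1.55 -0.04]
45 [-2.02  1.34 -0.04]
54 [-1.24  0.98 -0.04]
63 [-0.51  0.46 -0.04]
72 [ 0.14 -0.19 -0.04]
81 [ 0.67 -0.98 -0.04]
90 [ 1.05 -1.88 -0.04]
```

View pics/w13.png

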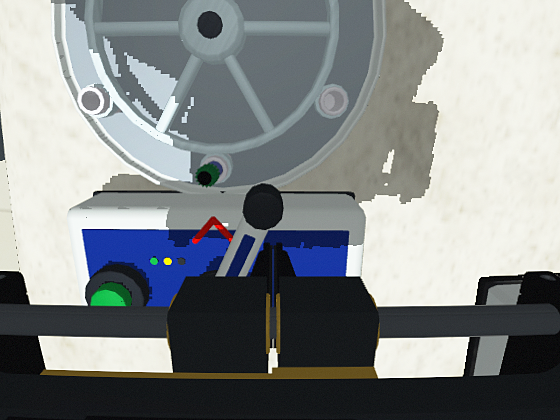

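View pics/s13.png

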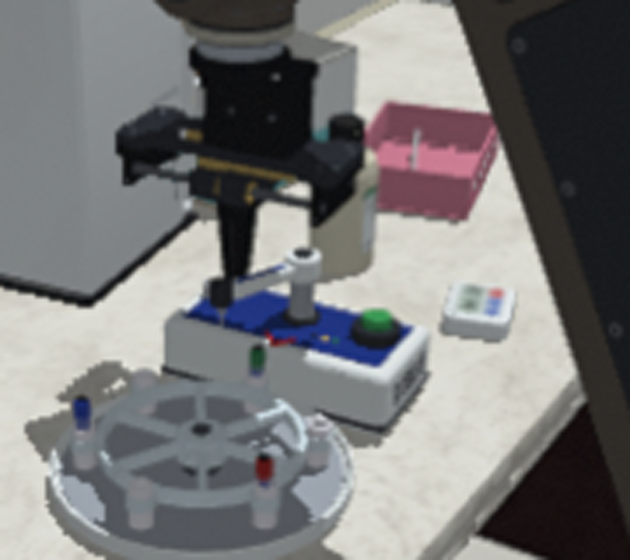

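>>> step_arm:
  rows:
    - {"delta_pos":[0.3,-0.5,0],"spin":0}
    - {"delta_pos":[0.6,-1.0,0],"spin":0}
    - {"delta_pos":[0.8,-1.3,0],"spin":0}
    - {"delta_pos":[0.9,-1.5,0],"spin":0}
    - {"delta_pos":[0.9,-1.5,0],"spin":0}

```text
t: 10.3
eef_pos: [537.7, -70.8, 288.7]
tcp_rot: [3.141, -0.001, 1.657]
ft_force: [0.1, -0.5, 0.0]
opening: 0.007
```

```bash
python3 ap.py 14|head -1
```

```text
10.3 [537.7 -70.8 288.7] [116.6  22.5] [ 3.141e+00 -1.000e-03  1.657e+00] [ 0.1 -0.5  0. ]
```

View pics/w14.png

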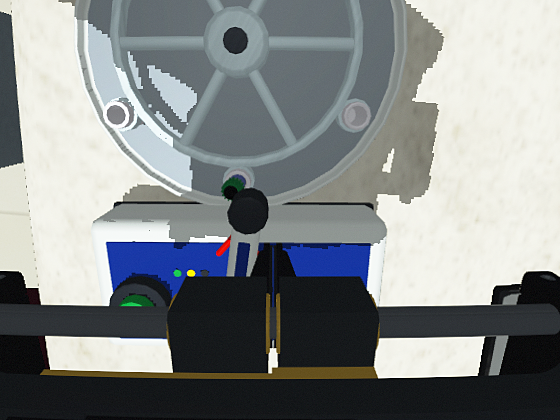

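Nearly there; small steps in -y until the force shows the stop.

>>> step_arm:
  rows:
    - {"delta_pos":[0.1,-0.15,0],"spin":0}
    - {"delta_pos":[0.15,-0.3,0],"spin":0}
    - {"delta_pos":[0.15,-0.4,0],"spin":0}
    - {"delta_pos":[0.15,-0.4,0],"spin":0}

```text
t: 10.8
eef_pos: [533.7, -69.7, 288.6]
tcp_rot: [3.141, -0.001, 1.657]
ft_force: [0.1, 0.5, 0.1]
opening: 0.006
```

>>> step_arm:
  rows:
    - {"delta_pos":[0,-0.1,0],"spin":0}
    - {"delta_pos":[0,-0.2,0],"spin":0}
    - {"delta_pos":[0,-0.2,0],"spin":0}

```text
t: 11.1
eef_pos: [531.6, -69.9, 288.7]
tcp_rot: [3.142, -0.001, 1.657]
ft_force: [0.9, 0.9, 0.3]
opening: 0.002
```

>>> step_arm:
  rows:
    - {"delta_pos":[0,-0.1,0],"spin":0}
    - {"delta_pos":[0,-0.2,0],"spin":0}
    - {"delta_pos":[0,-0.2,0],"spin":0}

```text
t: 11.4
eef_pos: [529.5, -70.0, 288.6]
tcp_rot: [-3.141, -0.001, 1.657]
ft_force: [1.2, 0.3, -0.2]
opening: 0.002
```

```bash
python3 ap.py 15|head -1
```

```text
11.4 [529.5 -70.  288.6] [115.1  14.4] [-3.141e+00 -1.000e-03  1.657e+00] [ 1.2  0.3 -0.2]
```

View pics/w15.png

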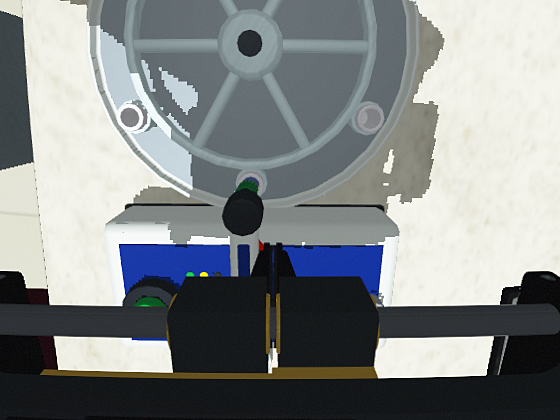

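>>> step_arm:
  rows:
    - {"delta_pos":[0,-0.1,0],"spin":0}
    - {"delta_pos":[0,-0.2,0],"spin":0}
    - {"delta_pos":[0,-0.2,0],"spin":0}

```text
t: 11.8
eef_pos: [528.4, -70.2, 288.8]
tcp_rot: [3.138, -0.001, 1.656]
ft_force: [9.3, 2.4, -4.6]
opening: 0.004
```

>>> step_arm:
  rows:
    - {"delta_pos":[0,-0.1,0],"spin":0}
    - {"delta_pos":[0,-0.15,0],"spin":0}
    - {"delta_pos":[0,-0.15,0],"spin":0}

```text
t: 12.1
eef_pos: [527.8, -70.3, 289.0]
tcp_rot: [3.134, -0.0, 1.656]
ft_force: [7.5, 3.0, -4.3]
opening: 0.004
```

```bash
python3 ap.py 16|head -1; python3 - <<'E'
from cell import *
from h import *
i=camera_info("wrist");p=cv2.imread("pics/w16.png")
cv2.imwrite("pics/w16a.png",cv2.resize(p[0:285,140:420],None,fx=2.1,fy=2.1,interpolation=cv2.INTER_CUBIC))
E
```

```text
12.1 [527.8 -70.3 289. ] [115.2  12.7] [ 3.134 -0.     1.656] [ 7.5  3.  -4.3]
```

View pics/w16a.png

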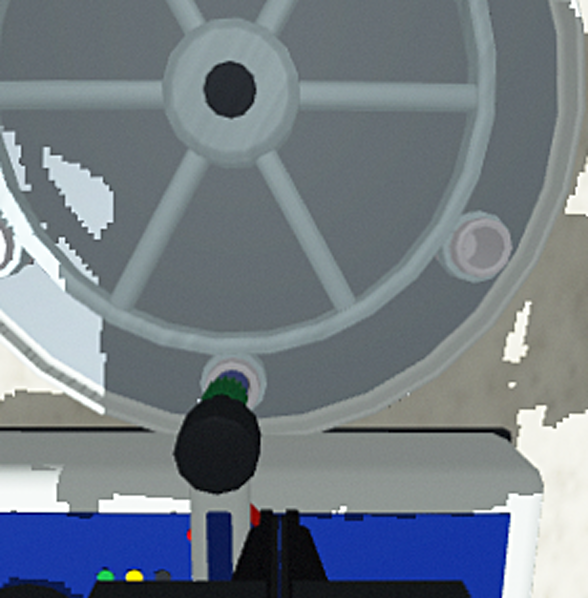

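The force jumped to about 9 N, so the arm is on its stop. Back off, rise and check.

>>> step_arm:
  rows:
    - {"delta_pos":[0,0.5,0],"spin":0}
    - {"delta_pos":[0,2,0],"spin":0}
    - {"delta_pos":[0,3,-4],"spin":0}
    - {"delta_pos":[-1,3,-8],"spin":0}
    - {"delta_pos":[-1,3,-12],"spin":0}

```text
t: 12.7
eef_pos: [557.9, -78.4, 410.4]
tcp_rot: [3.136, -0.0, 1.656]
ft_force: [1.1, 0.2, 0.2]
opening: 0.008
```

```bash
python3 ap.py 17|head -1; python3 - <<'E'
from cell import *
from h import *
p,d=read_camera("side");cv2.imwrite("pics/d17.png",cv2.resize(p[120:290,200:400],None,fx=3.4,fy=3.4,interpolation=cv2.INTER_CUBIC))
E
```

```text
12.7 [557.9 -78.4 410.4] [125.7  42.1] [ 3.136 -0.     1.656] [1.1 0.2 0.2]
```

View pics/w17.png

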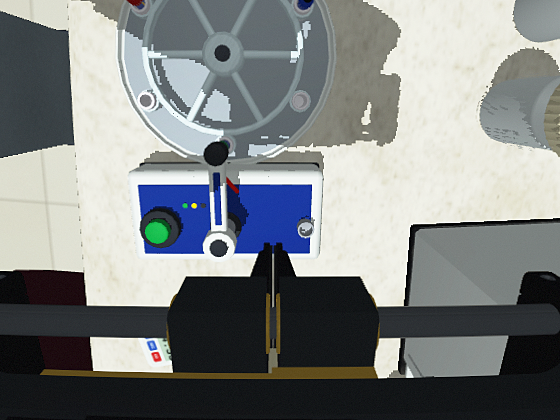

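View pics/s17.png

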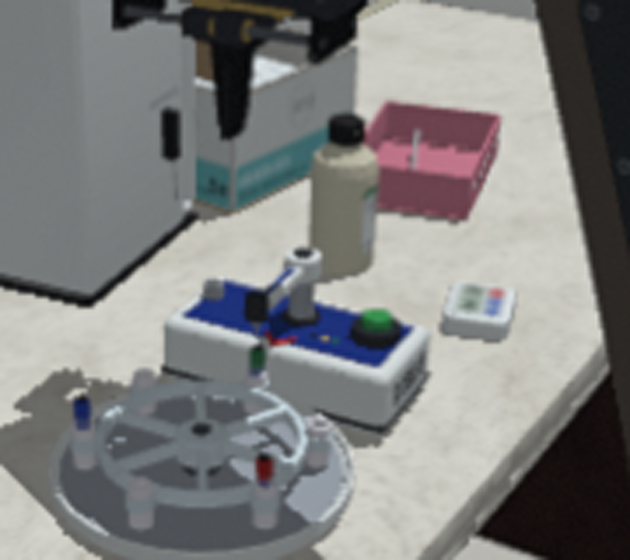

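View pics/d17.png

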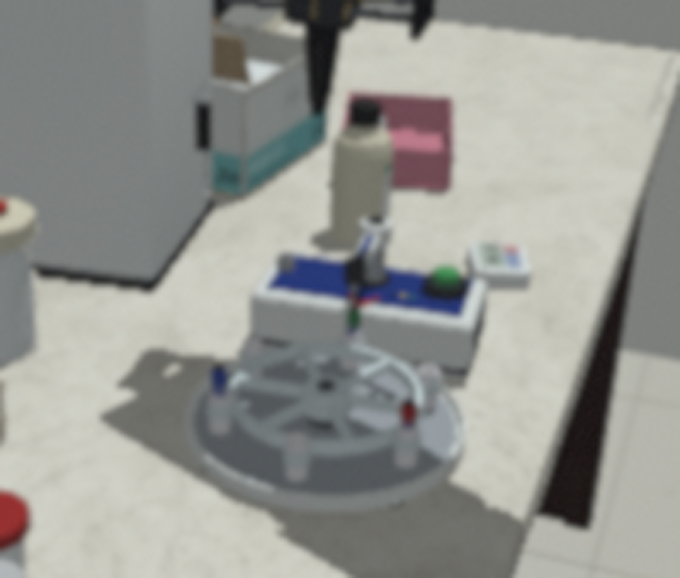

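```bash
python3 - <<'E'
from cell import *
from h import *
p=cv2.imread("pics/w17.png");i=camera_info("wrist");s=state()
b=[x for x in blobs(p,(50,120,40),(85,255,255),100)];print(b)
k=onz(i,156,229.5,79);print("key",k,F.l(k),"model",F.w(165,-65))
a=onz(i,218.5,248,117);h=onz(i,216,153.5,116);print("post",F.l(a),"head",F.l(h)); u=F.l(h)-F.l(a);print(np.degrees(np.arctan2(-u[0],u[1])))
hub=onz(i,222.5,53,47);print("hub",hub,F.l(hub))
for z in(410,):print(delta(s,F.w(165,-65.5,z),np.radians(94.7)))
cv2.imwrite("pics/w17a.png",cv2.resize(p[130:270,120:330],None,fx=3,fy=3,interpolation=cv2.INTER_CUBIC))
E
```

```text
[([157.4, 230.8], 509, [145, 218, 26, 26])]
key [ 454.21331133 -120.34509699   79.        ] [159.07540682 -64.73878174] model [ 454.43842378 -126.27117189    0.        ]
post [161.84558418  -0.69779526] head [82.88620526  0.42879908]
89.1825578932757
hub [505.33647452  42.89044053  47.        ] [ 0.57772302 -0.41224948]
(array([ -3.95, -10.75,   0.02]), np.float64(0.1737829533770238))
```

View pics/w17a.png

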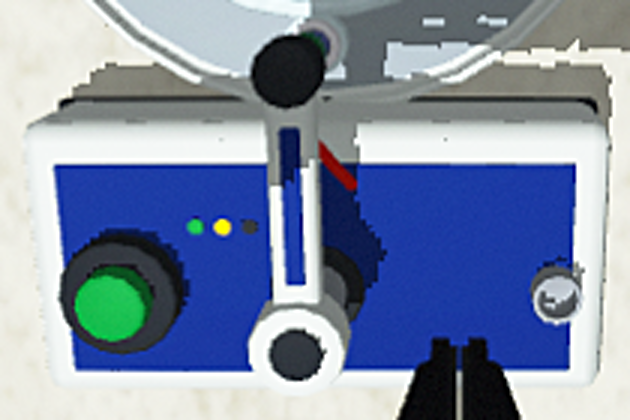

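>>> step_arm:
  rows:
    - {"delta_pos":[-1.3,-3.5,0],"spin":0}
    - {"delta_pos":[-2.6,-7,1],"spin":0}
    - {"delta_pos":[-3.8,-10.7,3],"spin":0}
    - {"delta_pos":[-3.8,-10.7,6],"spin":0}
    - {"delta_pos":[-3.8,-10.7,9],"spin":0}

```text
t: 13.35
eef_pos: [454.1, -125.0, 318.8]
tcp_rot: [3.131, 0.001, 1.655]
ft_force: [0.4, -1.0, -0.1]
opening: 0.005
```

>>> step_arm:
  rows:
    - {"delta_pos":[0,0,0],"spin":0}
    - {"delta_pos":[0,0,0],"spin":0}

```text
t: 13.55
eef_pos: [454.1, -125.1, 318.3]
tcp_rot: [3.134, -0.0, 1.655]
ft_force: [0.0, -0.4, 0.1]
opening: 0.004
```

```bash
python3 ap.py 18|head -1; python3 - <<'E'
from cell import *
from h import *
s=state();print(delta(s,F.w(163.5,-65.5,275),np.radians(94.7)))
E
```

```text
13.55 [ 454.1 -125.1  318.3] [163.8 -65.2] [ 3.134 -0.     1.655] [ 0.  -0.4  0.1]
(array([ 0.03, -0.1 ,  4.46]), np.float64(0.12139084871838891))
```

View pics/w18.png

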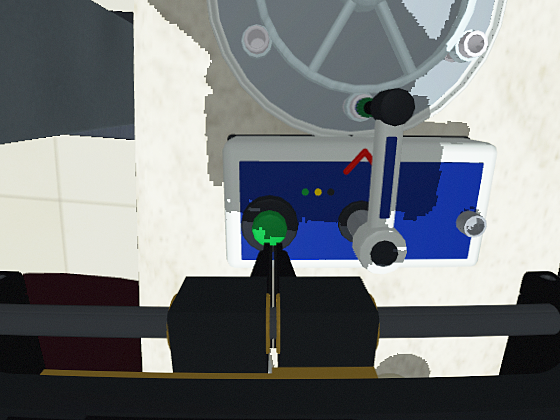

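View pics/s18.png

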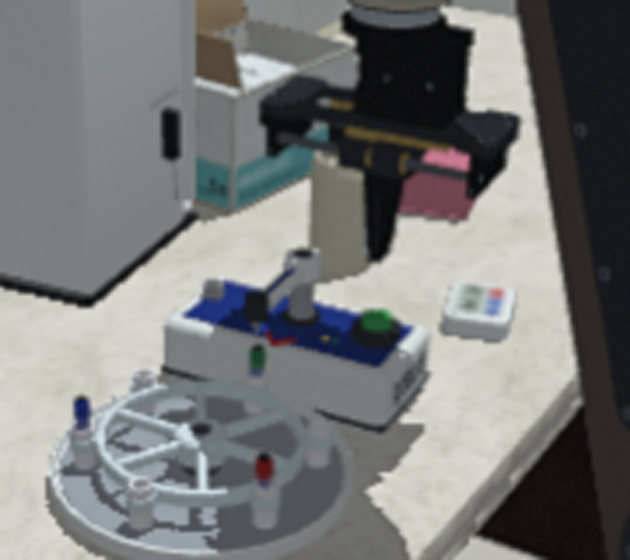

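The tip is aligned over the key at (270,230). Descend.

>>> step_arm:
  rows:
    - {"delta_pos":[0,-0.05,2],"spin":0}
    - {"delta_pos":[0,-0.05,3.6],"spin":0}
    - {"delta_pos":[0,-0.05,4.3],"spin":0}
    - {"delta_pos":[0,-0.05,4.3],"spin":0}

```text
t: 14.05
eef_pos: [454.5, -125.0, 276.7]
tcp_rot: [3.131, 0.001, 1.655]
ft_force: [0.5, 0.2, 0.4]
opening: 0.003
```

>>> step_arm:
  rows:
    - {"delta_pos":[0,0,0.2],"spin":0}
    - {"delta_pos":[0,0,0.4],"spin":0}
    - {"delta_pos":[0,0,0.6],"spin":0}
    - {"delta_pos":[0,0,0.75],"spin":0}

```text
t: 14.45
eef_pos: [454.6, -125.0, 269.3]
tcp_rot: [3.131, 0.001, 1.655]
ft_force: [0.6, -0.1, 1.1]
opening: 0.004
```

```bash
python3 ap.py 19|head -1
```

```text
14.45 [ 454.6 -125.   269.3] [163.8 -64.7] [3.131e+00 1.000e-03 1.655e+00] [ 0.6 -0.1  1.1]
```

View pics/w19.png

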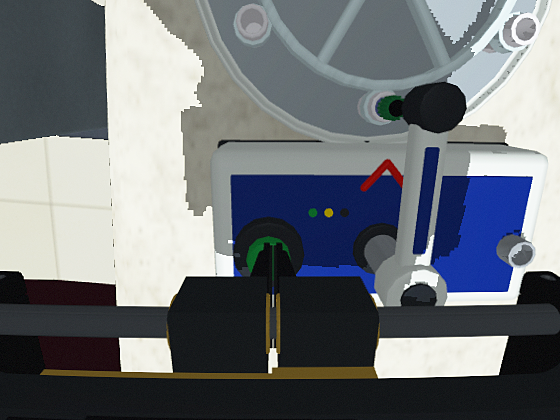

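>>> step_arm:
  rows:
    - {"delta_pos":[0,0,0.15],"spin":0}
    - {"delta_pos":[0,0,0.3],"spin":0}
    - {"delta_pos":[0,0,0.4],"spin":0}
    - {"delta_pos":[0,0,0.5],"spin":0}

```text
t: 14.95
eef_pos: [454.7, -125.1, 264.2]
tcp_rot: [3.131, 0.001, 1.655]
ft_force: [-3.0, 0.6, 12.6]
opening: 0.003
```

>>> step_arm:
  rows:
    - {"delta_pos":[0,0,0.1],"spin":0}
    - {"delta_pos":[0,0,0.15],"spin":0}
    - {"delta_pos":[0,0,0.15],"spin":0}

```text
t: 15.25
eef_pos: [454.6, -125.0, 263.9]
tcp_rot: [3.13, 0.002, 1.655]
ft_force: [-6.4, 1.8, 24.6]
opening: 0.003
```

Bottomed out: 24.6 N with 5.1 mm of travel. Release.

>>> step_arm:
  rows:
    - {"delta_pos":[0,0,-0.4],"spin":0}
    - {"delta_pos":[0,0,-1],"spin":0}
    - {"delta_pos":[0,0,-4],"spin":0}
    - {"delta_pos":[0,0,-8],"spin":0}
    - {"delta_pos":[0,0,-12],"spin":0}

```text
t: 15.75
eef_pos: [453.1, -124.8, 385.1]
tcp_rot: [3.131, 0.001, 1.655]
ft_force: [-0.2, -0.3, -0.1]
opening: 0.008
```

>>> step_arm:
  rows:
    - {"delta_pos":[0,3,-2],"spin":0}
    - {"delta_pos":[0,6,-3],"spin":0}
    - {"delta_pos":[0,9,-3],"spin":0}
    - {"delta_pos":[0,9,-3],"spin":0}
    - {"delta_pos":[0,9,-3],"spin":0}

```text
t: 16.25
eef_pos: [542.4, -117.1, 415.5]
tcp_rot: [3.132, 0.001, 1.656]
ft_force: [0.6, 0.5, -0.0]
opening: 0.007
```

```bash
python3 ap.py 20|head -1; python3 - <<'E'
from cell import *
from h import *
p,d=read_camera("scene");cv2.imwrite("pics/s20f.png",p)
p=cv2.imread("pics/w20.png");i=camera_info("wrist")
print(blobs(p,(50,120,40),(85,255,255),20))
cv2.imwrite("pics/w20a.png",cv2.resize(p[0:285,100:380],None,fx=2.1,fy=2.1,interpolation=cv2.INTER_CUBIC))
E
```

```text
16.25 [ 542.4 -117.1  415.5] [163.1  23.4] [3.132e+00 1.000e-03 1.656e+00] [ 0.6  0.5 -0. ]
[([204.0, 168.4], 21, [202, 166, 5, 6]), ([175.9, 194.2], 546, [163, 182, 27, 26])]
```

View pics/w20a.png

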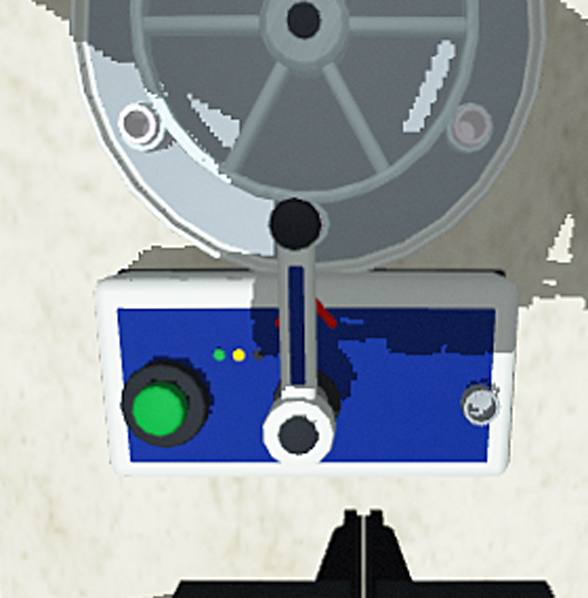

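View pics/s20f.png

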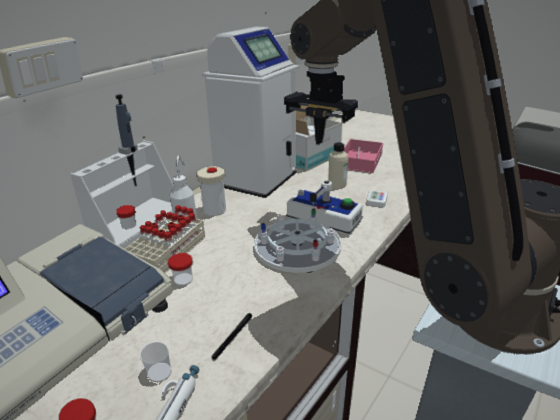

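Everything stands as wanted: key up at (176,194), arm pointing at the hub over the green cap, bystanders where they were.

```bash
python3 - <<'E'
from cell import *
print(job_done())
E
```

```text
the job is handed in; nothing more can be done
None
```

I did the steps in the order asked, handed in at about 16.4 s on the clock, and the robot was touching nothing at the end. With the needle arm parked, I turned the tray about 77° with the closed fingertips on one spoke. I then pushed the needle arm to its stop (contact force rose to about 9 N). Last, I pressed the start key down about 5 mm until it bottomed at 25 N, and let it up.

**Last checks**
- **Tray:** the wells and spokes measured within about 0.3° of the sampler axis before I moved the needle arm.
- **Needle arm:** I measured 89.2° against 90° at the stop. The views show the needle over the green cap.
- **Key and surroundings:** the key looks fully up. The pot, bottle, pen and tubes look undisturbed.

**Disagreement:** the top of the green cap read about 1.2° (1.7 mm) off the axis, while its well was centred. The tube probably stands a little crooked in its well. I left it there.

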